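# Prove the leakage trip, then hold the heater lever on

### The arm

A 7-joint arm with a two-finger parallel gripper is mounted at the origin on the work surface. World frame = base frame: x ahead of the robot, y to its left, z up, the work surface at z = 0. Lengths are in m, angles in degrees, forces in N, time in s.
With the tool pointing down it reaches from about 0.4 to 0.85 m from the base axis. Payload 4.5 kg.
Tool frame: the origin (TCP) lies on the centre line of the jaws, within the pads' length; the fingertips stand 11 mm ahead of it and the grasp point (between the pads) lies 8 mm behind it (ctrl.tcp_to_tips is the distance from the TCP to the fingertips, in m); x points along the fingers, z is the direction in which the jaws open and shut, and the axes are right-handed (so a half turn about x gives the same grasp; the last joint's range is limited). The gripper opens to 85 mm and grips with 20 to 120 N. Pads are 22 mm wide; open, the fingers measure 114 mm over their backs; the gripper's body (76 mm by 85 mm) begins 54 mm behind the grasp point. The pads swing forward as they close: fully open they stand 13 mm farther back than shut.
Start: joints at [75.103, 39.483, -11.15, 89.685, 9.013, 51.709, -12.324], TCP at [0.181, -0.598, 0.242] pointing down, gripper open.
Joint ranges: [-172.22, 172.22], [-26.19, 119.32], [-84.43, 86.54], [7.71, 146.69], [-57.33, 237.33], [2.42, 119.75], [-152.13, 152.13]. Speed limits (degrees/s): [147.25, 147.25, 180, 180, 180, 180, 180].

### API

Orientations are given as a 3x3 rotation matrix whose columns are the frame's x, y, z axes.
In Python, from workcell import ctrl gives the robot as it stands. The module is installed in compiled form; this text tells all that it offers.
- The arm moves only by the tool arm_command, never from a script. Its argument "series" is one flat list of numbers, 5 for each row, row after row: the shift along the tool's x, y, z in m, then the turn about the tool's x in rad, then the finger opening in m, from 0 to 0.0854. A call has 1 to 20 rows; each row shifts and turns the pose as measured when the row begins, along the tool's axes as they then stand; what a row does not reach is not made up. A row lasts 1/8 s, in which the tool goes at most 62.5 mm and 10.7 degrees, less where a joint would pass 70% of its speed; a pose out of reach is approached as far as the arm can. A call with a gripper value outside its range is refused whole. The fingers move at their own pace and stop on an object; "squeeze" is the grip in N (left out, the last holds). Time passes only in rows, so rows that do not move let the fingers close. It gives the time, the measured TCP pose, the force and the opening at its end, in the units of the state.
- ctrl.get_obs(): the state, without advancing time (a new reading comes with each control period).
- ctrl.read_camera(name): name is "scene" or "top"; returns the picture (384x512x3 uint8, red, green, blue); there is no depth.
- ctrl.camera_model(name): a dict with "camera_matrix" (3x3 intrinsics, pixels), "R" (3x3) and "t" (3): a world point X has camera coordinates R X + t. Camera axes: x right, y down, z forward; pixel columns grow to the right and rows downward; lengths in m; the calibration is good to about 2 mm. A picture is of the moment at which its call begins. camera_model takes no time and is no camera call.
- ctrl.sign_off(): hands the job in, once; it reports no verdict.
Trained networks look in the newest picture that a camera, given by its name, has taken for a name from the list of things; names that differ only in an ending like _2 or _b are one class to them, and where a whole thing is asked for, a point or a joint stands for the part that bears it (a point fixed in the world has none). Each returns a list of dicts, best first, with "confidence" (0 to 1); they miss things now and then, are a little off and sometimes report something else, mostly with a low value. They report only what shows in the picture. A call takes as long as a camera call. They do not tell look-alikes from the thing itself.
- ctrl.recognise(query, camera): "at" ([x, y, z] in m, in the coordinates of the camera as it stood for that picture, good to about 4 mm: the middle of the surface that is visible of it).
- ctrl.trace(query, camera): "pixels" (384x512 bool, what is visible of it).
The state is a dict: "clock": time; "qpos": joint angles; "dq": joint speeds; "joint_torque": joint torques, N m; "ee_pos": TCP position; "ee_rot": TCP orientation; "ft_force": force on the tool from outside, world axes, zero at the start; "ft_torque": the same for the moment, N m; "gripper_width": finger opening in m.
Only numpy, scipy, OpenCV 4.12 (cv2) and the standard library are available. Lean on these libraries where they do the work, as an engineer would, in place of code of your own. Each camera call takes 0.05 s, during which the arm holds its last target. There are 200 camera calls.

### The job

Before the warm-up run, prove the leakage trip on the light grey box: press its yellow test button so that the black lever drops, then lift that lever back up until it stays up. After that, on the dark blue console, flip the red safety catch up and over sideways until it falls open, then pull the lever with the green grip towards the console's front as far as it goes, and finish holding it there: do not let go, as the lever springs back. Leave the beaker, the bottle and the metal boss head standing where they are.

Things in the scene. Friction and masses are not known exactly. Their poses are not given: they have to be found in the camera images.
- trip_box: Light grey box fixed to the bench, 130 (x) x 170 (y) x 60 mm high, white top plate. Origin: centre of its underside on the bench; x points from its front to its back, y to its left, z up. On its top, the yellow test button (at x -10, y +35 mm) and the black drop lever (at y -40 mm).
- button_top (a point): Centre of the top face of the yellow round test button, 26 mm across, in a low black collar (36 mm across, 7 mm high). Released it stands 18 mm above the box's top (78 mm above the bench); it is pushed straight down.
- test_button (a joint): Travel of the yellow button in m: 0 released, 0.008 fully down (about 5 N; springs back by itself). At about 0.0045 it tips the black lever over. Press it right down.
- trip_knob (a point): Centre of the cross bar at the free end of the black drop lever: a black bar 16 mm thick, 24 mm long, lying along the box's y, 45 mm from the lever's hinge. It can be pinched at its two ends (fingers closing along the box's y) and turns between the fingers.
- trip_hinge (a point): Hinge of the black drop lever, axis along the box's y, 18 mm above the box's top, between two steel cheeks whose outer faces are 46 mm apart and which rise 26 mm above the box's top.
- trip_lever (a joint): Angle of the black drop lever in rad: 0 up (leaning 0.25 rad past upright towards the box's back, where it rests by its own weight), 0.25 exactly upright, 1.4 dropped (leaning towards the box's front, 1.15 rad from upright). It swings freely and falls to whichever side of upright it is on; light (60 g).
- console: Dark blue console fixed to the bench, 160 (x) x 200 (y) x 60 mm high, steel top plate, white-framed green rocker (not used) on its front face. Origin: centre of its underside on the bench; x points from its front to its back, y to its left, z up. On its top, the green-gripped lever in the middle and the red catch.
- pull_grip (a point): Centre of the green grip: a round bar 24 mm thick, 56 mm long, lying along the console's y at the top of the steel lever (rod 10 mm thick), 95 mm from its hinge. Pinch it from above (fingers closing along the console's x) or hook it from behind.
- pull_hinge (a point): Hinge of the green-gripped lever, axis along the console's y, 16 mm above the console's top.
- pull_lever (a joint): Angle of the green-gripped lever in rad: 0 at rest (leaning 0.25 rad past upright towards the console's back), grows as it is pulled to the console's front, 0.5 at its stop (leaning 0.25 rad to the front). A spring pulls it back: about 4 N at the grip at rest, 8 N at the stop. While the catch is closed, the catch's bar stops the lever after 0.1 to 0.2 rad.
- catch_pin (a point): Grip point on the pin at the free end of the red catch: a red pin 18 mm thick, 38 mm long, lying along the console's x; the point is on its axis, 15 mm in front of the catch's bar (the pin's front end is 19 mm farther forward, its back end 19 mm behind the point). The catch's bar is 10 mm thick and runs from its hinge to the pin, 105 mm, passing just in front of the lever while closed.
- catch_hinge (a point): Hinge of the red catch, axis along the console's x, 16 mm above the console's top, 38 mm to the left (+y) of the lever.
- catch (a joint): Angle of the red catch in rad: 0 closed (its bar rises 50 degrees from the hinge towards the console's right, -y, across the front of the lever), 0.70 upright, 1.4 open (leaning 40 degrees from upright to the console's left, +y). It swings freely in the console's y-z plane and falls to whichever side of upright it is on; light (70 g).
- beaker_mid (a point): Glass beaker, 64 mm across, 85 mm high; point on its axis half-way up. Leave it standing.
- bottle_mid (a point): Amber bottle, 56 mm across, 115 mm high; point on its axis half-way up. Leave it standing.
- boss_mid (a point): Aluminium boss head lying on the bench, about 107 x 56 x 30 mm; point at the middle of its main block, 15 mm above the bench. Leave it lying.
Not all that is in view belongs to the job. What is shaped like the trip_box but turquoise is not meant.

How it is judged (in metres and radians):
On the way, in this order (a step that is already met when the one before it is completed fails the run):
1. the yellow test button is pressed (value of joint test_button above 0.003 m).
2. the black lever drops (value of joint trip_lever above 1.1 rad).
3. the black lever is back up and stays there (value of joint trip_lever below 0.12 rad), for 0.2 s.
4. the red catch is flipped open (value of joint catch above 1.1 rad), for 0.2 s.
5. the green-gripped lever is pulled home (value of joint pull_lever above 0.42 rad), for 0.3 s.
At the end, for the whole second after the job is handed in: The green-gripped lever is held by the fingers within 0.08 rad of its stop (joint above 0.42, finger force above 2 N), the red catch lies open (above 1.1 rad), the black lever is up (below 0.12 rad) and the yellow button is released (less than 2 mm down) (value of joint pull_lever above 0.42 rad and contact force between the fingers and pull_lever above 2 N and value of joint catch above 1.1 rad and value of joint trip_lever below 0.12 rad and value of joint test_button below 0.002 m); the arm keeps its last pose, push and grip.
It fails at once if the glass beaker is pushed away by more than 30 mm or knocked over (distance of beaker_mid from where it was at the start of the episode above 0.03 m or angle between beaker_mid's own z axis and vertical above 0.5 rad).
It fails at once if the amber bottle is pushed away by more than 30 mm or knocked over (distance of bottle_mid from where it was at the start of the episode above 0.03 m or angle between bottle_mid's own z axis and vertical above 0.5 rad).
It fails at once if the aluminium boss head is pushed away by more than 30 mm or knocked over (distance of boss_mid from where it was at the start of the episode above 0.03 m or angle between boss_mid's own z axis and vertical above 0.5 rad).
It also fails if it takes over 64 s, if anything falls off the work surface, if the arm or the gripper's body presses on something with over 40 N, if the wrist force passes 120 N, or if a joint passes its speed limit or range.

## Working session

There is one attempt and no reset: what is moved stays moved. The work goes in short steps, Python scripts to look and compute and a tool call to move; the robot and the scene stay as the last step left them, time stands still between calls to the robot, and variables do not carry over. Pictures are saved under pics/ and viewed, about 8 in all and at most 12, crops included, and the job is handed in when it is done.

Besides the shell and the picture viewer there is one more tool, called after "Emit:" by a JSON object that holds its "fn" and its "kwargs", one argument or row to a line. arm_command: Moves the arm, as the interface text tells. Its arguments: {"type":"object","properties":{"series":{"type":"array","items":{"type":"number"}},"squeeze":{"type":"number"}},"required":["series"]}

```bash
mkdir -p pics; python3 - <<'E'
from workcell import ctrl
import cv2, numpy as np
for n in ("scene","top"):
    im=ctrl.read_camera(n); cv2.imwrite(f"pics/{n}0.png",im[:,:,::-1])
    m=ctrl.camera_model(n); print(n,np.round(m["camera_matrix"],1).tolist(),np.round(m["R"],3).tolist(),np.round(m["t"],3).tolist())
    R,t=m["R"],m["t"]
    for q in ("trip_box","button_top","trip_knob","trip_hinge","console","pull_grip","pull_hinge","catch_pin","catch_hinge","beaker_mid","bottle_mid","boss_mid"):
        for d in ctrl.recognise(q,n)[:3]:
            p=np.array(d["at"]); uv=m["camera_matrix"]@p; print(q,round(d["confidence"],2),np.round(R.T@(p-t),3),(uv[:2]/uv[2]).round())
o=ctrl.get_obs(); print(o["clock"],o["ee_pos"],np.round(o["ee_rot"],3),o["gripper_width"],ctrl.tcp_to_tips)
E
```

```text
scene [[347.4, 0.0, 250.5], [0.0, 347.4, 190.0], [0.0, 0.0, 1.0]] [[0.621, 0.784, 0.01], [0.607, -0.473, -0.639], [-0.496, 0.403, -0.769]] [-0.277, -0.215, 1.523]
trip_box 0.97 [ 0.553 -0.158  0.062] [233. 237.]
trip_box 0.77 [ 0.186 -0.314  0.065] [138. 191.]
button_top 0.4 [ 0.52  -0.113  0.076] [238. 221.]
button_top 0.4 [ 0.138 -0.277  0.079] [140. 176.]
button_top 0.25 [0.51  0.421 0.056] [343. 155.]
trip_knob 0.56 [ 0.194 -0.332  0.11 ] [131. 187.]
trip_knob 0.4 [ 0.56  -0.185  0.123] [227. 233.]
trip_hinge 0.88 [ 0.557 -0.158  0.058] [234. 239.]
trip_hinge 0.63 [ 0.19  -0.315  0.068] [138. 192.]
console 0.74 [0.523 0.146 0.061] [295. 189.]
pull_hinge 0.72 [0.527 0.144 0.067] [295. 188.]
catch_pin 0.36 [0.541 0.17  0.175] [307. 167.]
catch_hinge 0.91 [0.526 0.14  0.066] [294. 189.]
beaker_mid 0.55 [0.513 0.423 0.057] [344. 155.]
bottle_mid 0.89 [0.743 0.011 0.072] [311. 248.]
bottle_mid 0.47 [0.526 0.141 0.062] [295. 189.]
boss_mid 0.81 [ 0.439 -0.457  0.028] [136. 269.]
boss_mid 0.32 [0.526 0.139 0.063] [294. 189.]
top [[438.9, 0.0, 252.0], [0.0, 438.9, 191.0], [0.0, 0.0, 1.0]
[... 361 characters left out ...]
0.162 -0.302  0.06 ] [358. 309.]
trip_hinge 0.73 [ 0.528 -0.142  0.061] [296. 176.]
console 0.65 [0.495 0.164 0.06 ] [188. 188.]
pull_grip 0.48 [0.538 0.175 0.173] [177. 164.]
pull_hinge 0.91 [0.497 0.167 0.061] [187. 187.]
catch_pin 0.47 [0.515 0.153 0.154] [187. 175.]
catch_hinge 0.59 [0.495 0.163 0.061] [188. 188.]
beaker_mid 0.84 [0.509 0.437 0.053] [ 92. 184.]
bottle_mid 0.64 [0.722 0.023 0.074] [238. 109.]
boss_mid 0.89 [ 0.432 -0.448  0.024] [402. 211.]
boss_mid 0.55 [0.494 0.163 0.062] [188. 189.]
boss_mid 0.34 [ 0.523 -0.11   0.079] [285. 177.]
1.3 [ 0.18099952 -0.59822124  0.24229698] [[ 0.     0.957  0.29 ]
 [-0.     0.29  -0.957]
 [-1.     0.     0.   ]] 0.08567870499333838 0.011
```

```bash
python3 - <<'E'
import cv2
a=cv2.imread("pics/top0.png")[110:340,120:420]; cv2.imwrite("pics/topc.png",cv2.resize(a,None,fx=2.6,fy=2.6,interpolation=cv2.INTER_CUBIC))
b=cv2.imread("pics/scene0.png")[120:320,90:390]; cv2.imwrite("pics/scc.png",cv2.resize(b,None,fx=2.6,fy=2.6,interpolation=cv2.INTER_CUBIC))
E
```

```text
(no output)
```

View pics/topc.png

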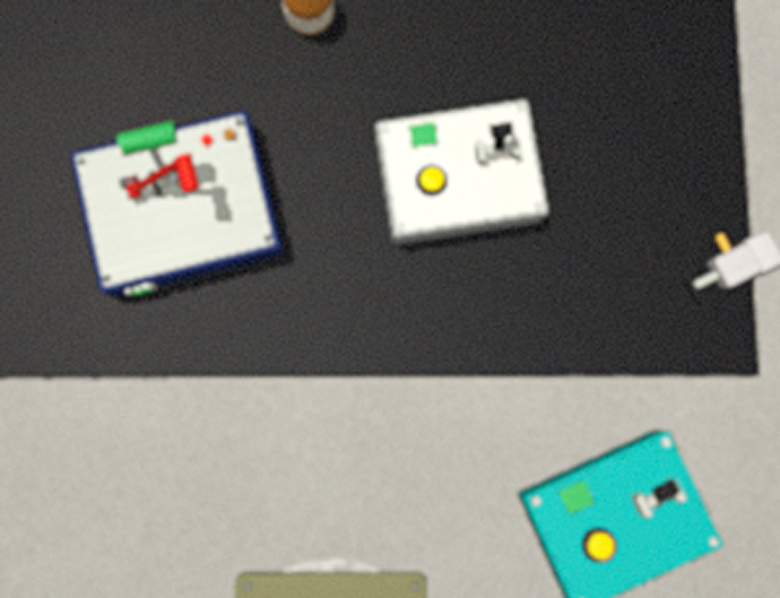

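View pics/scc.png

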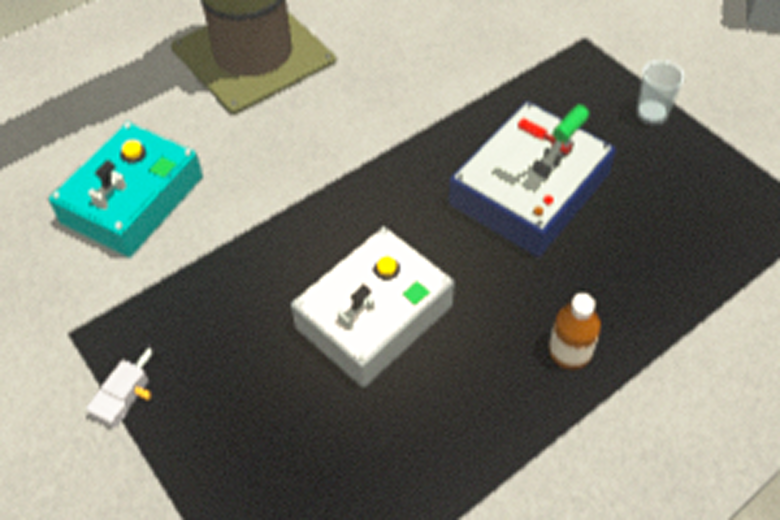

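The top crop shows the grey box with its button at about (431,180), its lever at (502,135) and a turquoise look-alike at (600,545). It also shows the console, with the green grip at (147,137) and the red pin at (187,172). The candidate buttons are grey box px (286,179) and turquoise px (351,320); I choose the grey one. Next I fit the poses accurately.

```bash
cat > h.py <<'E'
import cv2, numpy as np
from workcell import ctrl
def plane(n,uv,z):
    m=ctrl.camera_model(n); R,t,K=map(np.array,(m["R"],m["t"],m["camera_matrix"]))
    c=-R.T@t; d=R.T@np.linalg.solve(K,[uv[0],uv[1],1.]); return c+d*(z-c[2])/d[2]
def tri(uv):  # dict cam->pixel, least squares
    A=[];b=[]
    for n,p in uv.items():
        m=ctrl.camera_model(n); P=np.array(m["camera_matrix"])@np.c_[m["R"],m["t"]]
        for i in (0,1): r=p[i]*P[2]-P[i]; A.append(r[:3]/r[3]);b.append(-1)
    return np.linalg.lstsq(np.array(A),np.array(b),rcond=None)[0]
def blob(im,lo,hi,roi):
    h=cv2.cvtColor(im,cv2.COLOR_RGB2HSV); m=cv2.inRange(h,np.array(lo),np.array(hi)); k=np.zeros_like(m); u0,v0,u1,v1=roi; k[v0:v1,u0:u1]=m[v0:v1,u0:u1]
    n,l,s,c=cv2.connectedComponentsWithStats(k); i=1+np.argmax(s[1:,4]); return l==i,c[i],s[i]
E
python3 - <<'E'
from h import *
top=cv2.imread("pics/top0.png")[:,:,::-1].copy(); sc=cv2.imread("pics/scene0.png")[:,:,::-1].copy()
r3=lambda a:np.round(a,4)
for nm,im,cam,roi in (("box",top,"top",(255,140,335,205)),("con",top,"top",(140,145,230,225)),("box",sc,"scene",(195,200,270,270)),("con",sc,"scene",(262,155,330,215))):
    m,c,s=blob(im,(0,0,150),(179,70,255),roi)
    pts=np.array([plane(cam,(u,v),0.06)[:2] for v,u in np.argwhere(m)],np.float32)
    print(nm,cam,s,cv2.minAreaRect(pts*1000))
Y=((20,150,120),(35,255,255));G=((50,120,60),(80,255,255));R=((0,170,90),(5,255,255))
b={"top":blob(top,*Y,(270,165,300,190))[1],"scene":blob(sc,*Y,(225,210,255,235))[1]}; print("btn",b,r3(tri(b)),r3(plane("top",b["top"],.078)),r3(plane("scene",b["scene"],.076)))
g={"top":blob(top,*G,(150,150,200,175)),"scene":blob(sc,*G,(295,150,320,180))}
print("grip",r3(tri({k:v[1] for k,v in g.items()})),[ (v[2].tolist(),v[1]) for v in g.values()])
for k,im in (("top",top),("scene",sc)):
  for roi in (((165,165,198,190),) if k=="top" else ((285,160,315,185),)):
    h=cv2.cvtColor(im,cv2.COLOR_RGB2HSV); m=cv2.inRange(h,np.array((0,150,80)),np.array((6,255,255)))|cv2.inRange(h,np.array((172,150,80)),np.array((179,255,255)))
    u0,v0,u1,v1=roi; print(k); print("\n".join("%d "%(v0+i)+"".join("#" if x else "." for x in r) for i,r in enumerate(m[v0:v1,u0:u1])))
for k,im,roi in (("top",top,(298,150,328,176)),("scene",sc,(212,222,242,252))):
    u0,v0,u1,v1=roi; m=im[v0:v1,u0:u1].max(2)<70; print(k,roi); print("\n".join("%d "%(v0+i)+"".join("#" if x else "." for x in r) for i,r in enumerate(m)))
E
```

```text
box top [ 265  148   66   53 2447] ((534.062744140625, -144.7581787109375), (129.68824768066406, 170.0198211669922), 8.572446823120117)Traceback (most recent call last):
  File "<stdin>", line 6, in <module>
  File "h.py", line 4, in plane
    m=ctrl.camera_model(n); R,t,K=map(np.array,(m["R"],m["t"],m["camera_matrix"]))
ValueError: time passes only in moves, steps and waits
```

```bash
python3 - <<'E'
s=open("h.py").read().replace("def plane","CM={n:ctrl.camera_model(n) for n in ('top','scene')}\ndef plane",1).replace("m=ctrl.camera_model(n);","m=CM[n];")
open("h.py","w").write(s)
E
python3 - <<'E'
from h import *
top=cv2.imread("pics/top0.png")[:,:,::-1].copy(); sc=cv2.imread("pics/scene0.png")[:,:,::-1].copy()
r3=lambda a:np.round(a,4)
for nm,im,cam,roi in (("box",top,"top",(255,140,335,205)),("con",top,"top",(140,145,230,225)),("box",sc,"scene",(195,200,270,270)),("con",sc,"scene",(262,155,330,215))):
    m,c,s=blob(im,(0,0,150),(179,70,255),roi)
    pts=np.array([plane(cam,(u,v),0.06)[:2] for v,u in np.argwhere(m)],np.float32)
    print(nm,cam,s,cv2.minAreaRect(pts*1000))
Y=((20,150,120),(35,255,255));G=((50,120,60),(80,255,255));R=((0,170,90),(5,255,255))
b={"top":blob(top,*Y,(270,165,300,190))[1],"scene":blob(sc,*Y,(225,210,255,235))[1]}; print("btn",b,r3(tri(b)),r3(plane("top",b["top"],.078)),r3(plane("scene",b["scene"],.076)))
g={"top":blob(top,*G,(150,150,200,175)),"scene":blob(sc,*G,(295,150,320,180))}
print("grip",r3(tri({k:v[1] for k,v in g.items()})),[ (v[2].tolist(),v[1]) for v in g.values()])
for k,im in (("top",top),("scene",sc)):
  for roi in (((165,165,198,190),) if k=="top" else ((285,160,315,185),)):
    h=cv2.cvtColor(im,cv2.COLOR_RGB2HSV); m=cv2.inRange(h,np.array((0,150,80)),np.array((6,255,255)))|cv2.inRange(h,np.array((172,150,80)),np.array((179,255,255)))
    u0,v0,u1,v1=roi; print(k); print("\n".join("%d "%(v0+i)+"".join("#" if x else "." for x in r) for i,r in enumerate(m[v0:v1,u0:u1])))
for k,im,roi in (("top",top,(298,150,328,176)),("scene",sc,(212,222,242,252))):
    u0,v0,u1,v1=roi; m=im[v0:v1,u0:u1].max(2)<70; print(k,roi); print("\n".join("%d "%(v0+i)+"".join("#" if x else "." for x in r) for i,r in enumerate(m)))
E
```

```text
box top [ 265  148   66   53 2447] ((534.062744140625, -144.7581787109375), (129.68824768066406, 170.0198211669922), 8.572446823120117)
con top [ 148  154   78   67 3151] ((500.3365173339844, 168.06907653808594), (152.1077117919922, 191.93365478515625), 14.1552152633667)
box scene [ 202  207   62   54 1521] ((535.73388671875, -144.63487243652344), (130.37632751464844, 170.1354217529297), 8.501121520996094)
con scene [ 265  160   60   48 1256] ((498.77423095703125, 169.2073516845703), (150.47544860839844, 189.31639099121094), 14.057567596435547)
btn {'top': array([285.67605634, 178.8028169 ]), 'scene': array([238.36956522, 222.10869565])} [ 0.5199 -0.1119  0.0709] [ 0.517  -0.1115  0.078 ] [ 0.5229 -0.1135  0.076 ]
grip [0.5439 0.1777 0.1752] [([165, 157, 22, 12, 171], array([176.03508772, 162.21637427])), ([303, 160, 14, 14, 102], array([309.84313725, 166.30392157]))]
top
165 .................................
166 .................................
167 .................................
168 .................................
169 .................................
170 .....................
[... 2927 characters left out ...]

232 ...................#..........
233 ..............................
234 ..............#...............
235 ................#.............
236 ...............##.............
237 ..............##..............
238 ..............#...............
239 ..............................
240 ..............................
241 ..............................
242 ..............................
243 ..............................
244 ..............................
245 ..............................
246 ..............................
247 ..............................
248 ..............................
249 ..............................
250 ..............................
251 ..............................
```

```bash
cat >> h.py <<'E'
def fr(o,deg): a=np.radians(deg); return np.array(o),np.array([[np.cos(a),-np.sin(a)],[np.sin(a),np.cos(a)]])
BOX=fr((.535,-.1447),8.55); CON=fr((.4995,.1686),14.1)
def loc(F,p): return np.r_[F[1].T@(np.array(p[:2])-F[0]),p[2:]]
def wld(F,p): return np.r_[F[1]@np.array(p[:2])+F[0],p[2:]]
def go(F,p,dyaw=0):  # tool shift (down, F-forward-ish) to reach local p
    o=ctrl.get_obs(); R=np.array(o["ee_rot"]); d=wld(F,p)-o["ee_pos"]
    yaw=np.degrees(np.arctan2(R[1,1],R[0,1])); print("t",o["clock"],"local",np.round(loc(F,o["ee_pos"]),4),"yaw",round(yaw,2),"shift",np.round(R.T@d,4),"turn(rad)",round(np.radians(yaw-dyaw),4),"F",np.round(o["ft_force"],1),"w",round(o["gripper_width"],4))
E
python3 - <<'E'
from h import *
r=lambda a:np.round(a,4)
for p,z in (((312.5,159.5),.126),((311,162.5),.122)): print("knob",r(loc(BOX,plane("top",p,z))))
print("knob scene",r(loc(BOX,plane("scene",(227,236),.122))))
t,s=(190.7,176.5),(295.5,169.5)
print("pin",r(loc(CON,tri({"top":t,"scene":s}))),r(loc(CON,plane("top",t,.16))),r(loc(CON,plane("scene",s,.16))))
print("grip",r(loc(CON,plane("top",(176,162.2),.173))),r(loc(CON,plane("scene",(309.8,166.3),.173))))
print("catch hinge end",r(loc(CON,plane("top",(171.5,182.5),.08))))
for i in (-1,1): print("pin ends top",r(loc(CON,plane("top",(190.5,171) if i>0 else (193.5,183),.16))))
go(BOX,(-.010,.035,.13),8.55)
E
```

```text
knob [ 0.0194 -0.0397  0.126 ]
knob [ 0.0127 -0.0349  0.122 ]
knob scene [ 0.026  -0.0504  0.122 ]
pin [ 0.0051 -0.0285  0.155 ] [ 0.0018 -0.0287  0.16  ] [ 0.0094 -0.031   0.16  ]
grip [ 0.045  -0.0015  0.173 ] [0.0454 0.0008 0.173 ]
catch hinge end [0.0172 0.0345 0.08  ]
pin ends top [-0.0168 -0.0319  0.16  ]
pin ends top [ 0.0162 -0.0315  0.16  ]
t 1.3 local [-0.4175 -0.3959  0.2423] yaw 16.83 shift [ 0.1123  0.4653 -0.3676] turn(rad) 0.1446 F [-0.7  0.1  0.4] w 0.0857
```

Emit:
{"fn": "arm_command", "kwargs": {
  "series": [0, 0.0385, -0.0305, 0.012, 0, 0, 0.0385, -0.0305, 0.012, 0, 0, 0.0385, -0.0305, 0.012, 0, 0, 0.0385, -0.0305, 0.012, 0, 0, 0.0385, -0.0305, 0.012, 0, 0, 0.0385, -0.0305, 0.012, 0, 0, 0.0385, -0.0305, 0.012, 0, 0, 0.0385, -0.0305, 0.012, 0, 0, 0.0385, -0.0305, 0.012, 0, 0, 0.0385, -0.0305, 0.012, 0, 0, 0.0385, -0.0305, 0.012, 0, 0, 0.0385, -0.0305, 0.012, 0],
  "squeeze": 40
}}

```text
clock: 2.8
ee_pos: [0.561, -0.1318, 0.2423]
ee_rot: [[0.005, 0.991, 0.134], [-0.007, 0.134, -0.991], [-1.0, 0.004, 0.008]]
ft_force: [0.4, -0.9, 0.7]
gripper_width: 0.0002
```

```bash
python3 -c "
from h import *
go(BOX,(-.010,.035,.115),8.55)"
```

```text
t 2.8 local [0.0276 0.0089 0.2423] yaw 7.72 shift [ 0.127  -0.0384 -0.0266] turn(rad) -0.0144 F [ 0.4 -0.9  0.7] w 0.0002
```

Emit:
{"fn": "arm_command", "kwargs": {
  "series": [0.02, -0.02, -0.014, -0.007, 0, 0.02, -0.0184, -0.0126, -0.0074, 0, 0.04, 0, 0, 0, 0, 0.04, 0, 0, 0, 0, 0, 0, 0, 0, 0]
}}

```text
clock: 3.42
ee_pos: [0.5258, -0.1041, 0.1205]
ee_rot: [[0.014, 0.987, 0.16], [-0.004, 0.16, -0.987], [-1.0, 0.013, 0.006]]
ft_force: [0.5, 0.3, 0.6]
gripper_width: 0.0
```

```bash
python3 -c "
from h import *
go(BOX,(-.010,.035,.089),8.55)
o=ctrl.get_obs(); print(np.round(o['ee_rot'],4))"
```

```text
t 3.425 local [-0.0031  0.0415  0.1205] yaw 9.19 shift [ 0.0314 -0.0074  0.0062] turn(rad) 0.0112 F [0.5 0.3 0.6] w 0.0
[[ 0.0141  0.9871  0.1596]
 [-0.0042  0.1597 -0.9872]
 [-0.9999  0.0132  0.0064]]
```

Emit:
{"fn": "arm_command", "kwargs": {
  "series": [0.012, -0.0074, 0.0062, 0.011, 0, 0.012, 0, 0, 0, 0, 0, 0, 0, 0, 0]
}}

```text
clock: 3.8
ee_pos: [0.5216, -0.113, 0.0979]
ee_rot: [[0.02, 0.989, 0.147], [-0.005, 0.147, -0.989], [-1.0, 0.019, 0.008]]
ft_force: [0.5, -0.0, 0.1]
gripper_width: -0.0001
```

```bash
python3 -c "
from h import *
go(BOX,(-.010,.035,.081),8.55)"
```

```text
t 3.8 local [-0.0085  0.0333  0.0979] yaw 8.45 shift [ 0.0169 -0.0018 -0.0018] turn(rad) -0.0017 F [ 0.5 -0.   0.1] w -0.0001
```

Emit:
{"fn": "arm_command", "kwargs": {
  "series": [0.009, -0.0015, -0.0018, 0, 0, 0.005, 0, 0, 0, 0, 0.004, 0, 0, 0, 0, 0.003, 0, 0, 0, 0, 0, 0, 0, 0, 0]
}}

```text
clock: 4.42
ee_pos: [0.5208, -0.1117, 0.083]
ee_rot: [[0.024, 0.989, 0.146], [-0.007, 0.147, -0.989], [-1.0, 0.022, 0.011]]
ft_force: [-2.7, 0.4, 11.4]
gripper_width: 0.0
```

Emit:
{"fn": "arm_command", "kwargs": {
  "series": [-0.03, 0, 0, 0, 0, -0.05, 0, 0, 0, 0.045, -0.05, -0.05, 0, 0, 0.045, 0, -0.05, 0, 0, 0.045, 0, -0.03, 0, 0, 0.045]
}}

```text
clock: 5.05
ee_pos: [0.3965, -0.128, 0.208]
ee_rot: [[0.031, 0.988, 0.15], [-0.007, 0.151, -0.989], [-0.999, 0.03, 0.012]]
ft_force: [0.0, -0.3, -0.4]
gripper_width: 0.045
```

```bash
python3 - <<'E'
from h import *
t=ctrl.read_camera("top"); s=ctrl.read_camera("scene")
cv2.imwrite("pics/top1.png",t[:,:,::-1]);cv2.imwrite("pics/scene1.png",s[:,:,::-1])
a=cv2.resize(t[140:210,250:340],(540,420),interpolation=cv2.INTER_CUBIC);b=cv2.resize(s[200:270,195:275],(480,420),interpolation=cv2.INTER_CUBIC)
cv2.imwrite("pics/p1.png",cv2.resize(np.hstack([a,b])[:,:,::-1],(800,330)))
go(BOX,(-.033,-.04,.105),8.55)
E
```

```text
t 5.15 local [-0.1366  0.0371  0.2077] yaw 8.57 shift [0.1061 0.1009 0.0759] turn(rad) 0.0004 F [-0.4 -0.7  0.1] w 0.0449
```

View pics/p1.png

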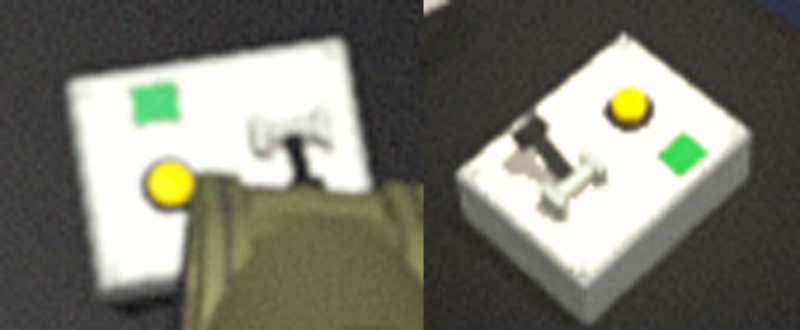

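```bash
python3 - <<'E'
from h import *
print(np.round(loc(BOX,plane("scene",(218.3,228),.100)),4))
s=cv2.imread("pics/scene1.png"); k=s[215:245,205:235].max(2)<75
print("\n".join("%d "%(215+i)+"".join("#" if x else "." for x in r) for i,r in enumerate(k)))
for x in (-.025,-.029,-.033,-.037):
  X=wld(BOX,(x,-.04,.0964)); m=CM["scene"]; p=m["camera_matrix"]@(m["R"]@X+m["t"]); print(x,(p[:2]/p[2]).round(1))
for x in (0,.008,.016):
  X=wld(BOX,(x,-.04,.078)); m=CM["scene"]; p=m["camera_matrix"]@(m["R"]@X+m["t"]); print("hinge",x,(p[:2]/p[2]).round(1))
E
```

```text
[-0.0263 -0.0394  0.1   ]
215 #####################.........
216 ####################..........
217 ###################...........
218 ##################............
219 ################..............
220 ###############...............
221 ##############................
222 #############.................
223 ############..................
224 ##########....................
225 #########.....................
226 ########.....##...............
227 #######.....####..............
228 ######....#####...............
229 ####......#####...............
230 ###........##.##..............
231 ##..............#.............
232 #..............###............
233 ................#.............
234 .................#............
235 .................#.#..........
236 ...................#..........
237 ..............................
238 ..............................
239 ..............................
240 ..............................
241 ..............................
242 ..............................
243 ..............................
244 ..............................
-0.025 [218.5 229. ]
-0.029 [217.7 228.2]
-0.033 [216.8 227.5]
-0.037 [215.9 226.8]
hinge 0 [224.2 236.6]
hinge 0.008 [226.  238.1]
hinge 0.016 [227.7 239.5]
```

Emit:
{"fn": "arm_command", "kwargs": {
  "series": [0, 0.054, 0.038, 0, 0.045, 0.04, 0.054, 0.038, 0, 0.045, 0.035, 0, 0, 0, 0.045]
}}

```text
clock: 5.52
ee_pos: [0.5117, -0.1847, 0.1412]
ee_rot: [[0.033, 0.988, 0.151], [-0.008, 0.151, -0.988], [-0.999, 0.031, 0.013]]
ft_force: [-0.5, 0.1, -0.3]
gripper_width: 0.0448
```

```bash
python3 -c "
from h import *
go(BOX,(-.027,-.04,.089),8.55)"
```

```text
t 5.525 local [-0.029  -0.036   0.1412] yaw 8.71 shift [0.0523 0.0003 0.0033] turn(rad) 0.0027 F [-0.5  0.1 -0.3] w 0.0448
```

Emit:
{"fn": "arm_command", "kwargs": {
  "series": [0.03, 0, 0.003, 0.003, 0.045, 0.022, 0, 0, 0, 0.045, 0, 0, 0, 0, 0.045]
}}

```text
clock: 5.9
ee_pos: [0.5164, -0.1868, 0.0841]
ee_rot: [[0.032, 0.988, 0.15], [-0.006, 0.15, -0.989], [-0.999, 0.03, 0.011]]
ft_force: [0.5, -0.2, -0.4]
gripper_width: 0.0451
```

```bash
python3 -c "
from h import *
go(BOX,(-.027,-.04,.089),8.55)
t=ctrl.read_camera('scene'); cv2.imwrite('pics/p2.png',cv2.resize(t[170:270,180:280],(600,600),interpolation=cv2.INTER_CUBIC)[:,:,::-1])"
```

```text
t 5.9 local [-0.0246 -0.0389  0.0841] yaw 8.62 shift [-0.005  -0.0022  0.0011] turn(rad) 0.0013 F [ 0.5 -0.2 -0.4] w 0.0451
```

View pics/p2.png

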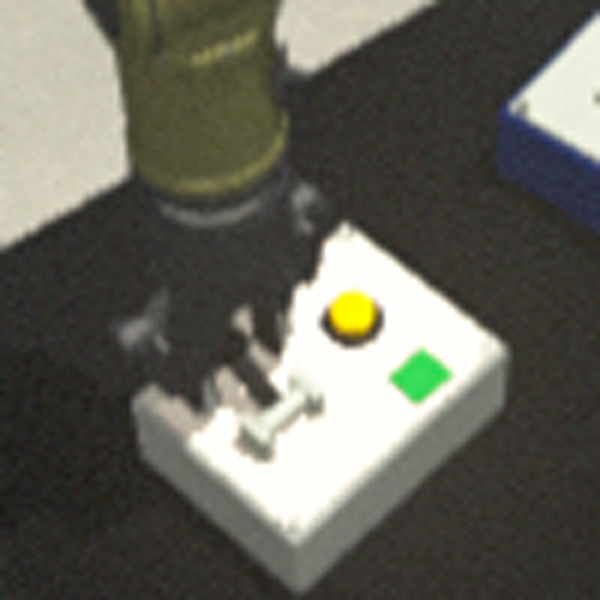

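The black lever lies between the open fingers (knob at about (235,355)), and both fingers clear the cheeks. I close on the knob.

Emit:
{"fn": "arm_command", "kwargs": {
  "series": [-0.003, -0.001, 0.001, 0, 0.01, 0, 0, 0, 0, 0.01, 0, 0, 0, 0, 0.01],
  "squeeze": 25
}}

```text
clock: 6.32
ee_pos: [0.5171, -0.1872, 0.0903]
ee_rot: [[0.036, 0.988, 0.15], [-0.006, 0.15, -0.989], [-0.999, 0.035, 0.011]]
ft_force: [0.2, 0.6, -5.1]
gripper_width: 0.0231
```

```bash
python3 -c "
from h import *
go(BOX,(-.027,-.04,.089),8.55)"
```

```text
t 6.325 local [-0.0241 -0.0394  0.0903] yaw 8.63 shift [ 0.0012 -0.003   0.0006] turn(rad) 0.0015 F [ 0.2  0.6 -5.1] w 0.0231
```

Emit:
{"fn": "arm_command", "kwargs": {
  "series": [-0.0078, 0.0047, 0, 0, 0.01, -0.0066, 0.006, 0, 0, 0.01, -0.0053, 0.0073, 0, 0, 0.01, -0.0037, 0.0081, 0, 0, 0.01]
}}

```text
clock: 6.82
ee_pos: [0.5411, -0.1834, 0.1151]
ee_rot: [[0.031, 0.988, 0.15], [-0.006, 0.15, -0.989], [-1.0, 0.03, 0.011]]
ft_force: [-1.4, -1.2, -9.2]
gripper_width: 0.0233
```

```bash
python3 -c "
from h import *
go(BOX,(.0015,-.04,.113),8.55)"
```

```text
t 6.825 local [ 0.0003 -0.0392  0.1151] yaw 8.63 shift [0.0021 0.0012 0.0008] turn(rad) 0.0014 F [-1.4 -1.2 -9.2] w 0.0233
```

Emit:
{"fn": "arm_command", "kwargs": {
  "series": [-0.001, 0.0086, 0, 0, 0.01, 0.0002, 0.009, 0, 0, 0.01, 0.0015, 0.0088, 0, 0, 0.01, 0.001, 0.002, 0, 0, 0.01]
}}

```text
clock: 7.32
ee_pos: [0.5697, -0.1792, 0.1154]
ee_rot: [[0.028, 0.988, 0.149], [-0.007, 0.15, -0.989], [-1.0, 0.027, 0.011]]
ft_force: [-2.0, 0.6, 3.1]
gripper_width: 0.0234
```

```bash
python3 -c "
from h import *
go(BOX,(.028,-.04,.113),8.55)"
```

```text
t 7.325 local [ 0.0292 -0.0392  0.1154] yaw 8.6 shift [ 0.0024 -0.0013  0.0007] turn(rad) 0.0009 F [-2.   0.6  3.1] w 0.0234
```

Emit:
{"fn": "arm_command", "kwargs": {
  "series": [0, 0, 0, 0, 0.045, 0, 0, 0, 0, 0.045, -0.05, 0, 0, 0, 0.045, -0.05, -0.03, 0, 0, 0.045, -0.02, -0.06, -0.03, 0, 0, 0, -0.05, -0.05, 0, 0]
}}

```text
clock: 8.07
ee_pos: [0.4326, -0.1269, 0.2324]
ee_rot: [[0.053, 0.988, 0.146], [-0.011, 0.146, -0.989], [-0.999, 0.05, 0.018]]
ft_force: [0.4, 2.0, -0.4]
gripper_width: 0.0094
```

```bash
python3 - <<'E'
from h import *
s=ctrl.read_camera("scene"); cv2.imwrite("pics/scene3.png",s[:,:,::-1])
cv2.imwrite("pics/p3.png",cv2.resize(s[200:270,195:275],(480,420),interpolation=cv2.INTER_CUBIC)[:,:,::-1])
go(CON,(.002,-.062,.22),14.1)
E
```

```text
t 8.125 local [-0.1499 -0.26    0.2294] yaw 8.77 shift [ 0.0113  0.1325 -0.2113] turn(rad) -0.0931 F [-14.3   5.1  -3.4] w 0.002
```

View pics/p3.png

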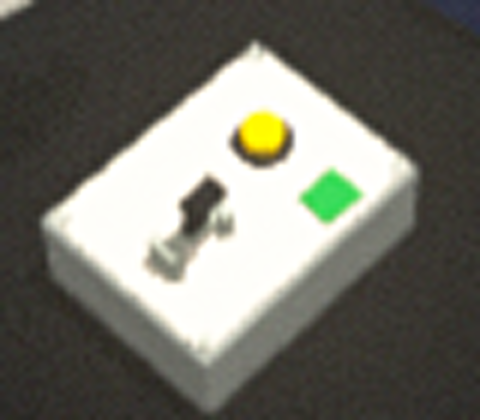

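The trip lever is back up (knob (205,190), leaning back over the cheeks) and the button is released. Now I go to the catch.

Emit:
{"fn": "arm_command", "kwargs": {
  "series": [0, 0.027, -0.043, -0.018, 0, 0, 0.027, -0.043, -0.018, 0, 0, 0.027, -0.043, -0.018, 0, 0, 0.027, -0.043, -0.018, 0, 0, 0.014, -0.025, -0.018, 0, 0, 0, 0, 0, 0]
}}

```text
clock: 8.88
ee_pos: [0.5063, 0.1037, 0.2334]
ee_rot: [[0.041, 0.97, 0.241], [-0.002, 0.242, -0.97], [-0.999, 0.04, 0.012]]
ft_force: [0.3, -0.9, 0.0]
gripper_width: 0.0002
```

```bash
python3 -c "
from h import *
go(CON,(-.002,-.062,.158),14.1)"
```

```text
t 8.875 local [-0.0092 -0.0646  0.2334] yaw 13.99 shift [ 0.0756  0.0042 -0.0034] turn(rad) -0.0019 F [ 0.3 -0.9  0. ] w 0.0002
```

Emit:
{"fn": "arm_command", "kwargs": {
  "series": [0.037, 0.004, 0, 0, 0, 0.037, 0, 0, 0, 0, 0, 0, 0, 0, 0]
}}

```text
clock: 9.25
ee_pos: [0.5154, 0.1013, 0.1594]
ee_rot: [[0.046, 0.97, 0.238], [-0.003, 0.238, -0.971], [-0.999, 0.044, 0.014]]
ft_force: [0.5, -0.7, 0.5]
gripper_width: 0.0001
```

```bash
python3 -c "
from h import *
go(CON,(-.002,-.05,.155),14.1)
t=ctrl.read_camera('top');s=ctrl.read_camera('scene')
cv2.imwrite('pics/p4.png',np.hstack([cv2.resize(x,(400,400),interpolation=cv2.INTER_CUBIC) for x in (t[135:215,140:220],s[130:210,260:340])])[:,:,::-1])"
```

```text
t 9.25 local [-0.001  -0.0691  0.1594] yaw 13.78 shift [ 0.004  -0.0013 -0.0192] turn(rad) -0.0056 F [ 0.5 -0.7  0.5] w 0.0001
```

View pics/p4.png

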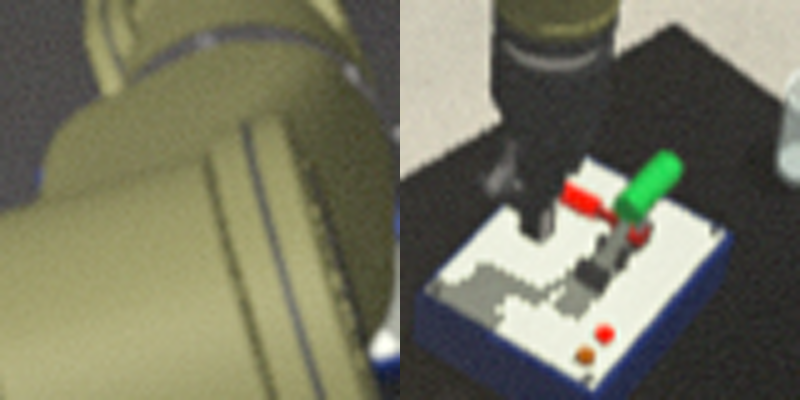

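The fingers (scene crop (540,225)) stand just right of the red pin at (580,195), clear of the green grip. I push left.

Emit:
{"fn": "arm_command", "kwargs": {
  "series": [0.003, 0, -0.018, 0, 0, 0, 0, -0.018, 0, 0, 0, 0, -0.018, 0, 0, 0, 0, -0.018, 0, 0, 0, 0, -0.018, 0, 0, 0, 0, -0.018, 0, 0]
}}

```text
clock: 10.1
ee_pos: [0.5055, 0.1687, 0.1756]
ee_rot: [[0.075, 0.979, 0.191], [-0.042, 0.194, -0.98], [-0.996, 0.066, 0.056]]
ft_force: [-0.1, -0.8, 0.8]
gripper_width: -0.0004
```

```bash
python3 -c "
from h import *
go(CON,(-.002,.05,.155),14.1)"
```

```text
t 10.1 local [ 0.0058 -0.0014  0.1756] yaw 11.22 shift [ 0.017  -0.0117 -0.0519] turn(rad) -0.0502 F [-0.1 -0.8  0.8] w -0.0004
```

Emit:
{"fn": "arm_command", "kwargs": {
  "series": [0.008, -0.006, -0.012, -0.02, 0, 0.004, -0.005, -0.018, -0.02, 0, 0, 0, -0.018, -0.01, 0, 0, 0, 0, 0, 0]
}}

```text
clock: 10.6
ee_pos: [0.4822, 0.2203, 0.1587]
ee_rot: [[0.074, 0.965, 0.251], [-0.037, 0.254, -0.966], [-0.997, 0.062, 0.055]]
ft_force: [-0.3, 0.3, 0.2]
gripper_width: 0.0004
```

```bash
python3 -c "
from h import *
go(CON,(-.002,.05,.155),14.1); print(np.round(ctrl.get_obs()['ee_rot'],3))
s=ctrl.read_camera('scene')
cv2.imwrite('pics/p5.png',cv2.resize(s[130:210,260:340],(480,480),interpolation=cv2.INTER_CUBIC)[:,:,::-1])"
```

```text
t 10.6 local [-0.0042  0.0544  0.1587] yaw 14.74 shift [0.004  0.0019 0.0042] turn(rad) 0.0112 F [-0.3  0.3  0.2] w 0.0004
[[ 0.074  0.965  0.251]
 [-0.037  0.254 -0.966]
 [-0.997  0.062  0.055]]
```

View pics/p5.png

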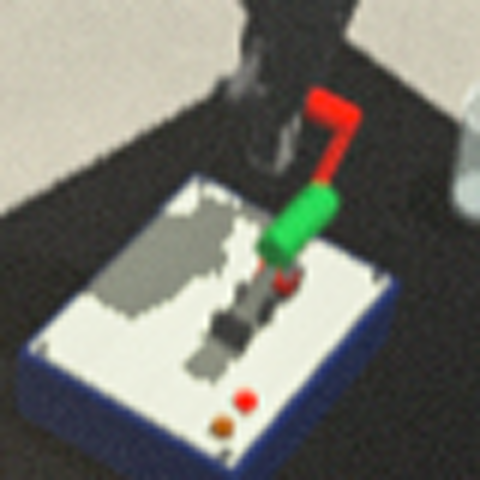

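```bash
python3 - <<'E'
from h import *
m=CM["scene"]
for a in (.7,1.0,1.2,1.4):
  b=a-.698; X=wld(CON,(.002,.038+.105*np.sin(b),.076+.105*np.cos(b))); p=m["camera_matrix"]@(m["R"]@X+m["t"]); print(a,(p[:2]/p[2]).round(1))
print(np.round(ctrl.get_obs()["qpos"],1))
E
```

```text
0.7 [305.1 153.1]
1.0 [309.5 149.3]
1.2 [311.9 148. ]
1.4 [313.9 147.9]
[ -33.6   38.9    2.7  113.9    5.8   24.9 -112.1]
```

Emit:
{"fn": "arm_command", "kwargs": {
  "series": [-0.045, 0, 0, 0, 0.01, -0.045, 0, 0.01, 0.1, 0.06, 0, 0.015, 0.02, 0.18, 0.06, 0, 0, 0, 0.18, 0.06, 0, 0, 0, 0.18, 0.06, 0, 0, 0, 0.18, 0.06, 0, 0, 0, 0.18, 0.06, 0, 0, 0, 0.18, 0.06, 0, 0, 0, 0.18, 0.06, 0, 0, 0, 0.18, 0.06]
}}

```text
clock: 11.9
ee_pos: [0.4988, 0.1837, 0.2555]
ee_rot: [[0.074, 0.221, -0.972], [-0.041, -0.974, -0.225], [-0.996, 0.057, -0.063]]
ft_force: [-0.4, -0.0, -0.6]
gripper_width: 0.0603
```

```bash
python3 -c "
from h import *
go(CON,(.0435,0,.2),14.1-90); print(np.round(ctrl.get_obs()['ee_rot'],3), np.round(ctrl.get_obs()['qpos'],1))"
```

```text
t 11.9 local [0.0031 0.0148 0.2555] yaw -77.2 shift [ 0.0587  0.0107 -0.0371] turn(rad) -0.0227 F [-0.4 -0.  -0.6] w 0.0603
[[ 0.074  0.221 -0.972]
 [-0.041 -0.974 -0.225]
 [-0.996  0.057 -0.063]] [ -57.4   40.1   52.9  109.6  -39.6   46.7 -151.7]
```

The catch is open: the pin at (316,147.5) matches the 1.4 rad prediction. The last joint is now near its limit, so I turn the other way for the same grasp.

Emit:
{"fn": "arm_command", "kwargs": {
  "series": [0, 0, 0, -0.18, 0.06, 0, 0, 0, -0.18, 0.06, 0, 0, 0, -0.18, 0.06, 0, 0, 0, -0.18, 0.06, 0, 0, 0, -0.18, 0.06, 0, 0, 0, -0.18, 0.06, 0, 0, 0, -0.18, 0.06, 0, 0, 0, -0.18, 0.06, 0, 0, 0, -0.18, 0.06, 0, 0, 0, -0.18, 0.06, 0, 0, 0, -0.18, 0.06, 0, 0, 0, -0.18, 0.06, 0, 0, 0, -0.18, 0.06, 0, 0, 0, -0.18, 0.06, 0, 0, 0, -0.18, 0.06, 0, 0, 0, -0.18, 0.06, 0, 0, 0, -0.18, 0.06, 0, 0, 0, -0.1, 0.06]
}}

```text
clock: 14.15
ee_pos: [0.5013, 0.1623, 0.2559]
ee_rot: [[0.073, -0.309, 0.948], [-0.06, 0.948, 0.313], [-0.996, -0.08, 0.051]]
ft_force: [1.0, 0.2, -1.0]
gripper_width: 0.06
```

```bash
python3 -c "
from h import *
go(CON,(.0435,0,.2),14.1+90); print(np.round(ctrl.get_obs()['ee_rot'],3), np.round(ctrl.get_obs()['qpos'],1))"
```

```text
t 14.15 local [ 2.000e-04 -6.500e-03  2.559e-01] yaw 108.04 shift [0.0576 0.008  0.0407] turn(rad) 0.0687 F [ 1.   0.2 -1. ] w 0.06
[[ 0.073 -0.309  0.948]
 [-0.06   0.948  0.313]
 [-0.996 -0.08   0.051]] [-24.1  29.9  -2.9 108.6  10.   39.8 -16. ]
```

Emit:
{"fn": "arm_command", "kwargs": {
  "series": [0.01, 0.008, 0.04, 0.069, 0.06, 0.03, 0, 0, 0, 0.06, 0, 0, 0, 0, 0.06]
}}

```text
clock: 14.52
ee_pos: [0.5413, 0.1762, 0.217]
ee_rot: [[0.073, -0.236, 0.969], [-0.062, 0.969, 0.24], [-0.995, -0.078, 0.056]]
ft_force: [-1.0, 0.2, -0.0]
gripper_width: 0.06
```

```bash
python3 -c "
from h import *
go(CON,(.044,0,.160),14.1+90)"
```

```text
t 14.525 local [ 0.0424 -0.0028  0.217 ] yaw 103.67 shift [ 0.0566  0.0073 -0.0016] turn(rad) -0.0075 F [-1.   0.2 -0. ] w 0.06
```

Emit:
{"fn": "arm_command", "kwargs": {
  "series": [0.027, 0.007, -0.0015, 0, 0.06, 0.027, 0, 0, 0, 0.06, 0, 0, 0, 0, 0.06]
}}

```text
clock: 14.9
ee_pos: [0.5443, 0.1781, 0.165]
ee_rot: [[0.078, -0.233, 0.969], [-0.062, 0.969, 0.237], [-0.995, -0.078, 0.061]]
ft_force: [0.1, -1.0, 0.1]
gripper_width: 0.0601
```

```bash
python3 -c "
from h import *
go(CON,(.044,0,.160),14.1+90)
s=ctrl.read_camera('scene')
cv2.imwrite('pics/p6.png',cv2.resize(s[130:210,260:340],(480,480),interpolation=cv2.INTER_CUBIC)[:,:,::-1])"
```

```text
t 14.9 local [ 0.0458 -0.0018  0.165 ] yaw 103.49 shift [ 0.0047  0.0021 -0.0021] turn(rad) -0.0107 F [ 0.1 -1.   0.1] w 0.0601
```

View pics/p6.png

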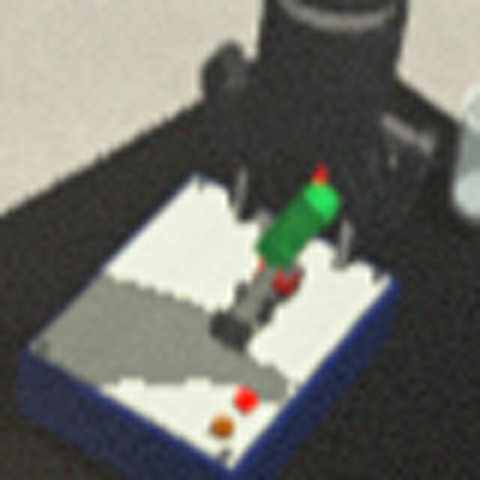

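The green grip (300,220) stands between the open fingers, tips at (240,200) and (345,245). I lower slightly and pinch it.

Emit:
{"fn": "arm_command", "kwargs": {
  "series": [0.005, 0.002, 0, 0, 0.01, 0, 0, 0, 0, 0.01, 0, 0, 0, 0, 0.01, 0, 0, 0, 0, 0.01],
  "squeeze": 60
}}

```text
clock: 15.45
ee_pos: [0.543, 0.1801, 0.1633]
ee_rot: [[0.077, -0.232, 0.97], [-0.061, 0.97, 0.237], [-0.995, -0.077, 0.061]]
ft_force: [1.4, -0.9, -6.6]
gripper_width: 0.0224
```

```bash
python3 -c "
from h import *
go(CON,(.044,0,.160),14.1+90)"
```

```text
t 15.45 local [0.045  0.0006 0.1633] yaw 103.47 shift [ 0.0033 -0.0003 -0.0012] turn(rad) -0.011 F [ 1.4 -0.9 -6.6] w 0.0224
```

Emit:
{"fn": "arm_command", "kwargs": {
  "series": [-0.0015, 0, -0.009, 0, 0.01, -0.0015, 0, -0.009, 0, 0.01, -0.0012, 0, -0.009, 0, 0.01, 0, 0, -0.009, 0, 0.01]
}}

```text
clock: 15.95
ee_pos: [0.5256, 0.1758, 0.1676]
ee_rot: [[0.115, -0.23, 0.966], [-0.046, 0.971, 0.236], [-0.992, -0.072, 0.101]]
ft_force: [11.5, 0.6, -9.6]
gripper_width: 0.0221
```

```bash
python3 -c "
from h import *
go(CON,(-.004,0,.162),14.1+90)"
```

```text
t 15.95 local [0.027  0.0007 0.1676] yaw 103.32 shift [ 0.0025 -0.0007 -0.0314] turn(rad) -0.0136 F [11.5  0.6 -9.6] w 0.0221
```

Emit:
{"fn": "arm_command", "kwargs": {
  "series": [0, 0, -0.013, 0, 0.01, 0, 0, -0.013, 0, 0.01, 0, 0, -0.013, 0, 0.01]
}}

```text
clock: 16.32
ee_pos: [0.5095, 0.1719, 0.1687]
ee_rot: [[0.16, -0.226, 0.961], [-0.029, 0.972, 0.233], [-0.987, -0.065, 0.149]]
ft_force: [16.5, -0.3, -20.6]
gripper_width: 0.022
```

```bash
python3 -c "
from h import *
go(CON,(-.004,0,.162),14.1+90)"
```

```text
t 16.325 local [0.0105 0.0007 0.1687] yaw 103.07 shift [ 0.0046 -0.0005 -0.0153] turn(rad) -0.018 F [ 16.5  -0.3 -20.6] w 0.022
```

Emit:
{"fn": "arm_command", "kwargs": {
  "series": [0.002, 0, -0.014, 0, 0.01, 0.003, 0, -0.014, 0, 0.01, 0.003, 0, -0.012, 0, 0.01]
}}

```text
clock: 16.7
ee_pos: [0.5042, 0.1706, 0.1675]
ee_rot: [[0.226, -0.22, 0.949], [-0.002, 0.974, 0.226], [-0.974, -0.053, 0.219]]
ft_force: [6.5, -1.8, 17.4]
gripper_width: 0.0224
```

```bash
python3 -c "
from h import *
go(CON,(-.004,0,.162),14.1+90); print(np.round(ctrl.get_obs()['ee_rot'],3), np.round(ctrl.get_obs()['qpos'],1))
s=ctrl.read_camera('scene'); cv2.imwrite('pics/scene7.png',s[:,:,::-1])
cv2.imwrite('pics/p7.png',cv2.resize(s[130:210,260:340],(480,480),interpolation=cv2.INTER_CUBIC)[:,:,::-1])"
```

```text
t 16.7 local [0.0051 0.0008 0.1675] yaw 102.7 shift [ 0.0034 -0.0007 -0.01  ] turn(rad) -0.0244 F [ 6.5 -1.8 17.4] w 0.0224
[[ 0.226 -0.22   0.949]
 [-0.002  0.974  0.226]
 [-0.974 -0.053  0.219]] [-31.1  36.5   6.  122.   13.1  10.3 -26.3]
```

View pics/p7.png

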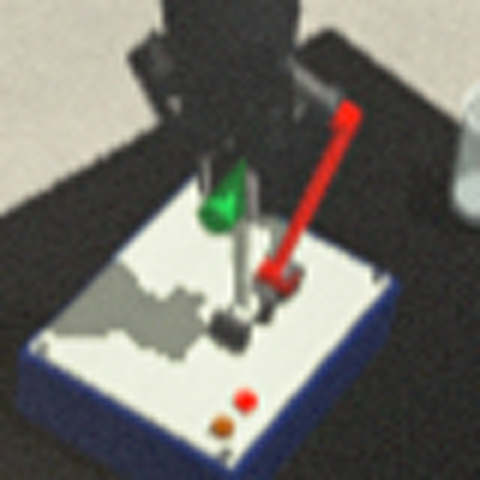

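```bash
python3 - <<'E'
from h import *
m=CM["scene"]
def pr(X): p=m["camera_matrix"]@(m["R"]@wld(CON,X)+m["t"]); return (p[:2]/p[2]).round(1)
for hx in (.02,.023):
 for a in (0,.3,.4,.5): b=.25-a; print(hx,a,pr((hx+.095*np.sin(b),-.028,.076+.095*np.cos(b))))
for f in ("scene0","scene7"):
  im=cv2.imread(f"pics/{f}.png")[:,:,::-1].copy(); h=cv2.cvtColor(im,cv2.COLOR_RGB2HSV); k=cv2.inRange(h,np.array((50,120,40)),np.array((80,255,255)))[155:185,285:325]>0
  print(f); print("\n".join("%d "%(155+i)+"".join("#" if x else "." for x in r) for i,r in enumerate(k) if r.any()))
o=ctrl.get_obs(); print(o["clock"],o["ft_force"],o["ft_torque"])
E
```

```text
0.02 0 [304.7 171.9]
0.02 0.3 [297.8 167.6]
0.02 0.4 [295.4 166.5]
0.02 0.5 [293.1 165.7]
0.023 0 [305.4 172.3]
0.023 0.3 [298.5 168. ]
0.023 0.4 [296.2 166.9]
0.023 0.5 [293.8 166.1]
scene0
160 ...........................###..........
161 .........................######.........
162 ........................########........
163 .......................#########........
164 .......................#########........
165 ......................#########.........
166 .....................##########.........
167 .....................#########..........
168 ....................#########...........
169 ...................########.............
170 ...................#######..............
171 ..................#######...............
172 ...................#####................
173 ....................###.................
scene7
157 ...............#........................
158 ..............##........................
159 .............##.........................
160 ............###.........................
161 ...........#####........................
162 ..........######........................
163 ..........######........................
164 .........#######........................
165 .........######.........................
166 .........######.........................
167 ..........####..........................
16.75 [ 9.62723353 -0.69411835 13.59695321] [-0.31007161 -3.16370412  0.13325036]
```

Emit:
{"fn": "arm_command", "kwargs": {
  "series": [-0.003, 0, -0.013, 0, 0.01, -0.003, 0, -0.014, 0, 0.01],
  "squeeze": 25
}}

```text
clock: 17.0
ee_pos: [0.4961, 0.169, 0.1692]
ee_rot: [[0.259, -0.216, 0.942], [0.011, 0.975, 0.22], [-0.966, -0.046, 0.255]]
ft_force: [48.8, -2.0, -54.1]
gripper_width: 0.0219
```

```bash
python3 -c "
from h import *
go(CON,(-.008,0,.165),14.1+90); print(np.round(ctrl.get_obs()['ee_rot'],3), np.round(ctrl.get_obs()['qpos'],1))"
```

```text
t 17.0 local [-0.0033  0.0012  0.1692] yaw 102.47 shift [ 0.003  -0.0011 -0.0056] turn(rad) -0.0284 F [ 48.8  -2.  -54.1] w 0.0219
[[ 0.259 -0.216  0.942]
 [ 0.011  0.975  0.22 ]
 [-0.966 -0.046  0.255]] [-33.   35.9   8.3 125.3  13.5   5.5 -27.3]
```

Emit:
{"fn": "arm_command", "kwargs": {
  "series": [0.0015, 0, -0.004, 0, 0.01]
}}

```text
clock: 17.12
ee_pos: [0.4986, 0.1695, 0.1696]
ee_rot: [[0.27, -0.214, 0.939], [0.015, 0.976, 0.218], [-0.963, -0.044, 0.267]]
ft_force: [-9.0, -1.7, 33.9]
gripper_width: 0.022
```

```bash
python3 - <<'E'
from h import *
go(CON,(-.008,0,.165),14.1+90); o=ctrl.get_obs(); print(np.round(o['qpos'],1),np.round(o['ft_torque'],2))
im=ctrl.read_camera('scene'); cv2.imwrite('pics/scene8.png',im[:,:,::-1])
h=cv2.cvtColor(im,cv2.COLOR_RGB2HSV); k=cv2.inRange(h,np.array((50,120,40)),np.array((80,255,255)))[155:185,285:325]>0
print("\n".join("%d "%(155+i)+"".join("#" if x else "." for x in r) for i,r in enumerate(k) if r.any()))
E
```

```text
t 17.125 local [-0.0007  0.0011  0.1696] yaw 102.39 shift [ 0.0025 -0.0011 -0.0082] turn(rad) -0.0299 F [-9.  -1.7 33.9] w 0.022
[-33.3  36.    8.8 125.6  13.6   4.4 -27.6] [-0.29  0.33  0.11]
158 ............##..........................
159 ...........###..........................
160 ..........####..........................
161 .........#####..........................
162 ........######..........................
163 ........######..........................
164 ........######..........................
165 ........######..........................
166 ........#####...........................
167 .........###............................
```

```bash
python3 - <<'E'
from h import *
for i in range(4):
  im=ctrl.read_camera('scene')
  go(CON,(-.008,0,.165),14.1+90)
o=ctrl.get_obs(); print(np.round(o['qpos'],1),np.round(o['dq'],2),np.round(o['ft_torque'],2))
cv2.imwrite('pics/scene9.png',im[:,:,::-1]); t=ctrl.read_camera('top'); cv2.imwrite('pics/top9.png',t[:,:,::-1])
h=cv2.cvtColor(im,cv2.COLOR_RGB2HSV); k=cv2.inRange(h,np.array((50,120,40)),np.array((80,255,255)))[155:185,285:325]>0
print("\n".join("%d "%(155+i)+"".join("#" if x else "." for x in r) for i,r in enumerate(k) if r.any()))
E
```

```text
t 17.225 local [0.     0.0011 0.1697] yaw 102.41 shift [ 0.0024 -0.0011 -0.009 ] turn(rad) -0.0295 F [10.1 -0.8  0.8] w 0.0218
t 17.275 local [1.000e-04 1.100e-03 1.697e-01] yaw 102.41 shift [ 0.0024 -0.0011 -0.009 ] turn(rad) -0.0294 F [ 9.6 -0.6  0.3] w 0.0221
t 17.325 local [1.000e-04 1.100e-03 1.697e-01] yaw 102.41 shift [ 0.0024 -0.0011 -0.009 ] turn(rad) -0.0294 F [ 9.9 -1.3  0.7] w 0.0223
t 17.375 local [0.     0.0011 0.1697] yaw 102.41 shift [ 0.0024 -0.0011 -0.009 ] turn(rad) -0.0294 F [ 9.4 -0.5  2.2] w 0.0219
[-33.3  36.    8.8 125.5  13.6   4.4 -27.5] [ 0.09 -0.01 -0.05 -0.    0.01 -0.05 -0.06] [-0.41 -1.93  0.17]
157 .............#..........................
158 ............##..........................
159 ...........###..........................
160 ..........####..........................
161 .........#####..........................
162 .........#####..........................
163 ........######..........................
164 ........#######.........................
165 ........######..........................
166 ........#####...........................
167 .........###............................
```

```bash
python3 - <<'E'
from h import *
s=cv2.imread("pics/scene9.png")[125:275,130:360]; cv2.imwrite("pics/p9.png",cv2.resize(s,(798,520),interpolation=cv2.INTER_CUBIC))
go(CON,(-.008,0,.165),14.1+90)
E
```

```text
t 17.425 local [0.     0.0011 0.1697] yaw 102.41 shift [ 0.0024 -0.0011 -0.009 ] turn(rad) -0.0295 F [10.6 -1.1  0.3] w 0.0218
```

View pics/p9.png

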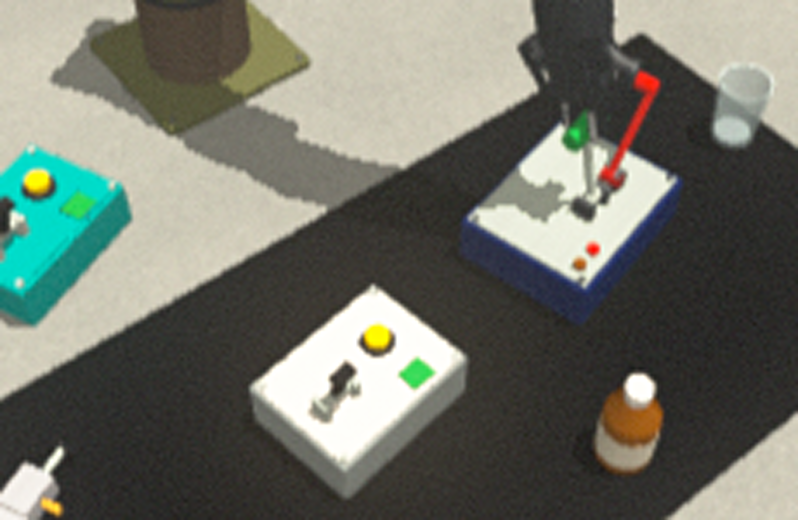

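The trip lever is up at (343,378), the button is released, the catch is open (pin (648,82)), the green grip is held forward, and beaker, bottle and boss head are in place. I hold a moment longer, then hand in.

```bash
python3 - <<'E'
from h import *
for i in range(6): ctrl.read_camera("top")
go(CON,(-.008,0,.165),14.1+90)
print(ctrl.sign_off())
E
```

```text
t 17.725 local [0.     0.0011 0.1697] yaw 102.41 shift [ 0.0024 -0.0011 -0.009 ] turn(rad) -0.0295 F [ 9.2 -0.8  0.1] w 0.0222
the job is handed in; nothing more can be done
None
```

All the steps were done in order, and I handed the job in at 17.7 s with the green lever pinched and held forward. I pressed the yellow button and the black lever dropped. I lifted that lever back up by its knob, pushed the red catch over until it fell open, and pulled the green lever to the front.

**Last checks:**
- **Final picture:** The black lever was up, the button released and the catch open; its pin had been within about 2 px of where the fully open angle puts it. The beaker and bottle were standing and the boss head was lying where it was.
- **Green lever:** It was held still for about 0.5 s, with about 9–10 N on the tool and the fingers at 22 mm on the grip. I put its angle at about 0.47 rad from the tool's travel, roughly 2.5 mm short of the stop. The coarser picture estimate was 0.43–0.47 rad, so the margin over the 0.42 limit is small.

**What did not go as planned:**
- **Tilt:** The tool tilted to about 15° during the pull, and joint 6 came to 4.4° against its 2.4° limit, so I did not press harder into the stop.
- **Force peak:** The wrist force reached about 73 N for a moment at the stop, below the 120 N limit.

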